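# Fit the desiccant cartridge, then break the dry box's stuck lid free and hold it just open

### The arm

A 7-joint arm with a two-finger parallel gripper is mounted at the origin on a cart in front of the work surface, level with it; the furniture and walls round the work are solid. World frame = base frame: x ahead of the robot, y to its left, z up, the work surface at z = 0. Lengths are in m, angles in rad, forces in N, time in s.
With the tool pointing down it reaches from about 0.4 to 0.85 m from the base axis. Payload 4.5 kg.
Tool frame: the origin (TCP) lies on the centre line of the jaws, within the pads' length; the fingertips stand 11 mm ahead of it and the grasp point (between the pads) lies 8 mm behind it; z points along the fingers, y is the line along which they close (so a half turn about z gives the same grasp; the last joint's range is limited). The gripper opens to 88 mm and grips with 3 to 60 N. Pads are 18 mm wide; open, the fingers measure 123 mm over their backs; the gripper's body (75 mm by 187 mm) begins 45 mm behind the grasp point.
Start: joints at [1.261, 0.689, -0.195, 1.565, 0.157, 0.902, -0.215], TCP at [0.211, -0.588, 0.25] pointing down, gripper open.
Joint ranges: [-3.01, 3.01], [-0.46, 2.08], [-1.47, 1.51], [0.13, 2.56], [-1, 4.14], [0.04, 2.09], [-2.66, 2.66]. Speed limits (rad/s): [2.57, 2.57, 3.14, 3.14, 3.14, 3.14, 3.14].

### API

Orientations are given as a rotation vector (axis times angle).
In Python, from station import r, optics, ticket, spotter gives the robot as it stands.
- The arm moves only by the shell command python3 -m pendant 'ROWS' [FORCE]. ROWS is JSON, a list of rows, each an object with "linear": the shift along the world's x, y, z normalised to -1 to 1, where 1 is 0.1 m, a list of three; "delta_rot": the turn, a rotation vector about the world's x, y, z normalised to -1 to 1, where 1 is pi/2 rad, a list of three; "fingers": the closure, from -1 (fully open) to 1 (shut), so that 0 is half open. In form: [{"linear": [dx, dy, dz], "delta_rot": [rx, ry, rz], "fingers": fingers}, ...]. A call has 1 to 5 rows; each row is the pose to reach, as a shift and turn from the pose commanded when the call began; what a row does not reach only later rows make up. A row lasts 1/12 s, in which the tool goes at most 41.7 mm and 7.16 degrees, less where a joint would pass 70% of its speed; a pose out of reach is approached as far as the arm can. A call with a number of a shift or a turn outside -1 to 1 is refused whole. A call with a gripper value outside its range is refused whole. The fingers move at their own pace and stop on an object; FORCE is the grip in N (left out, the last holds). Time passes only in rows, so rows that repeat a pose let the fingers close. It gives the time, the measured TCP pose, the force, the opening and the grip force at its end, in the units of the state.
- r.read_state(): the state, without advancing time (a new reading comes with each control period).
- optics.get_image(name): name is "side" or "top" or "wrist"; returns (picture, depth): 480x640x3 uint8, red, green, blue; 480x640 float32, m along the optical axis (not along the pixel's ray), 0 where there is no reading.
- optics.camera_info(name): a dict with "fx", "fy", "cx", "cy" (pixels), "distortion" ([k1, k2, p1, p2, k3] as OpenCV has them; the pictures are not rectified), "xyz" and "attitude" of the camera in the world. Camera axes: x right, y down, z forward; pixel columns grow to the right and rows downward; lengths in m; the calibration is good to about 2 mm. A picture is of the moment at which its call begins: read the wrist's pose just before it. camera_info takes no time and is no camera call; for the wrist camera it gives the pose at the moment of the call.
- ticket.hand_in(): hands the job in; it is judged then, once.
Trained networks look in the newest picture that a camera, given by its name, has taken for a name from the list of things; names that differ only in an ending like _2 or _b are one class to them, and where a whole thing is asked for, a point or a joint stands for the part that bears it (a point fixed in the world has none). Each returns a list of dicts, best first, with "confidence" (0 to 1); they miss things now and then, are a little off and sometimes report something else, mostly with a low value. They report only what shows in the picture. A call takes as long as a camera call. They do not tell look-alikes from the thing itself.
- spotter.trace(camera, thing): "region" (480x640 bool, what is visible of it) and "location" ([column, row] in pixels, amid what is visible of it).
- spotter.spot_point(camera, thing): "location" ([column, row] in pixels: a listed point, or the origin of a listed thing).
The state is a dict: "time_s": time; "qpos": joint angles; "joint_vel": joint speeds; "joint_efforts": joint torques, N m; "ee_pos": TCP position; "eef_rot": TCP orientation; "contact_force": force on the tool from outside, world axes, zero at the start; "moment": the same for the moment, N m; "gripper_width": opening from 0.0 (shut) to 1.0 (fully open); "grasp_force": force on a finger pad.
Only numpy, scipy, OpenCV 4.12 (cv2) and the standard library are available. Lean on these libraries where they do the work, as an engineer would, in place of code of your own. Each camera call takes 0.05 s, during which the arm holds its last target. There are 200 camera calls.

### The job

Take the desiccant cartridge out of the wooden rack and slide it fully home, upright, into the slot at the side of the dry box, and let go of it. Only then pull the box's stuck lid straight up by its bar handle until it breaks free of its seal, and finish still holding it level, just open, about 25 mm above the rim and clear of the box; it must never spring up by more than 50 mm. Leave the cartridge in, and the blank plate in the rack and the other things on the bench undisturbed.

Things in the scene. Friction and masses are not known exactly. Their poses are not given: they have to be found in the camera images.
- cartridge_tab (a point): White desiccant cartridge, 80 g, upright in one rack slot: slab 12 mm thick (x), 50 wide (y), 90 high (z). From the foot up: vented slab 0 to 45 mm (lowest 5 mm slightly narrower), collar 20 x 60 from 45 to 50, grip tab 12 thick, 42 wide from 50 to 90. This point: centre of the grip tab, 70 mm above the foot, 20 mm below the top. Same either way round.
- cartridge_foot (a point): Centre of the cartridge's underside, 70 mm below cartridge_tab along its z; same axes. In the rack it stands 6 mm above the bench. Fully home, it lies 45 mm below slot_mouth.
- slot_mouth (a point): Centre of the slot's mouth, on the flat top (50 mm above the bench) of the pocket at the left (+y) side of the dry box, 92 mm from the box's middle. Slot straight down, 46 mm deep, 14 mm (x) by 52 mm (y), 3 mm chamfer at the mouth. The cartridge goes in from above, thickness along x, until its collar sits on the pocket's top. Axes: the box's, z up.
- lid_handle (a point): Middle of the lid's steel bar handle: a flat bar 12 mm thick (x), 80 mm long (y), 16 mm high on two posts 56 mm apart, over the middle of the lid, 46 mm above the lid's underside (36 mm above its top face), so 106 mm above the bench while shut. Loose lid, 0.3 kg, aluminium, 110 x 122 x 10 mm with a 5 mm plug below; level when z is up.
- rim_middle (a point): Middle of the dry box's open top at rim height, 60 mm above the bench: the lid's underside lies here when shut (handle 46 mm above this point). Axes are the box's, z up; the lid's are the same when shut. The grey box is 110 mm (x) by 120 mm (y), screwed to the bench. A wall shelf, underside 0.51 m above the bench, overhangs it on the right (y < 0) beyond x = 0.61 m.
- lid: The lid, origin in the middle of its underside. It sticks: sprung rubber rollers on the box press over its front and back bevelled edges. The upward pull needed peaks at about 15 N, weight included, within the first 3 mm, and from 6 mm on is little more than the lid's weight (3 N). It is clear of the rollers from 16 mm up; let go, it drops and rests crookedly on them.
- rack: Light wooden rack on the bench, fixed, 50 x 182 mm, 24 mm high (end cheeks 30 mm), with two slots in a row along its y, 43 mm either side of its middle, each 18 mm deep, 16 x 54 mm. Origin at the middle of its underside. A press up to 0.37 m high stands left of it (y > 0.3 m).
- blank: White plain blank plate 12 x 50 mm, 50 mm high, without collar or tab, standing in the other slot of the rack; leave it there. Origin at the centre of its underside.
- stake: Bystander: dark steel round stake, a plain disc 64 mm across, 17 mm high, on the bench. Origin under its middle.
- tape: Bystander: roll of tape lying flat, 40 mm across, 17 mm high. Origin under its middle.
There are look-alikes about, which are no part of the job. Leave any green or yellow look-alike of the part that bears cartridge_tab alone.

How it is judged:
On the way, in this order (a step that is already met when the one before it is completed fails the run):
1. the cartridge is fully home in the dry box's slot and let go, the lid still shut (z of cartridge_foot in the frame of slot_mouth below -0.041 m and x of cartridge_foot in the frame of slot_mouth between -0.004 and 0.004 m and y of cartridge_foot in the frame of slot_mouth between -0.004 and 0.004 m and angle between cartridge_foot's own z axis and vertical below 0.1 rad and contact force between cartridge and the fingers below 0.2 N and z of lid in the frame of rim_middle below 0.004 m), for 0.2 s.
2. the lid has broken free: it is 16 mm or more above the rim (z of lid in the frame of rim_middle above 0.016 m), for 0.1 s.
At the end, for the whole second after the job is handed in: Gripper holds the lid still, 18 to 34 mm above the rim, level within 0.15 rad, within 15 mm of straight above, not touching the box; cartridge untouched in the slot, foot at least 41 mm below the mouth (home is 45), within 4 mm of its middle, upright within 0.1 rad (z of cartridge_foot in the frame of slot_mouth below -0.041 m and x of cartridge_foot in the frame of slot_mouth between -0.004 and 0.004 m and y of cartridge_foot in the frame of slot_mouth between -0.004 and 0.004 m and angle between cartridge_foot's own z axis and vertical below 0.1 rad and z of lid in the frame of rim_middle between 0.018 and 0.034 m and horizontal distance between lid and rim_middle below 0.015 m and angle between lid's own z axis and vertical below 0.15 rad and linear speed of lid below 0.02 m/s and contact force between the fingers and lid above 1 N and contact force between lid and dry_box below 0.2 N and contact force between cartridge and the fingers below 0.2 N); the arm keeps its last pose, push and grip.
It fails at once if the lid is raised before the cartridge is home (z of lid in the frame of rim_middle above 0.008 m and not (z of cartridge_foot in the frame of slot_mouth below -0.041 m and x of cartridge_foot in the frame of slot_mouth between -0.004 and 0.004 m and y of cartridge_foot in the frame of slot_mouth between -0.004 and 0.004 m and angle between cartridge_foot's own z axis and vertical below 0.1 rad)).
It fails at once if the lid springs up by more than 50 mm (z of lid in the frame of rim_middle above 0.05 m).
It fails at once if the blank plate or another bystander is moved by more than 25 mm (distance of any of blank, stake, tape from where it was at the start of the episode above 0.025 m).
It also fails if it takes over 58 s, if anything falls off the work surface, if the arm or the gripper's body presses on something with over 40 N, if the wrist force passes 120 N, or if a joint passes its speed limit or range.

## Working session

There is one attempt and no reset: what is moved stays moved. The work goes in short steps, Python scripts to look and compute and a shell command to move; the robot and the scene stay as the last step left them, time stands still between calls to the robot, and variables do not carry over. Pictures are saved under pics/ and viewed, at most 10 in all, crops included, and the job is handed in when it is done.

```bash
mkdir -p pics; cat > h.py <<'E'
import numpy as np, cv2
from scipy.spatial.transform import Rotation as R
from station import r, optics, ticket, spotter
def rot(c):
    a=np.array(c["attitude"],float)
    if a.shape==(3,3): return a
    return R.from_rotvec(a).as_matrix() if a.size==3 else R.from_quat(a).as_matrix()
def ray(c,p):
    K=np.array([[c["fx"],0,c["cx"]],[0,c["fy"],c["cy"]],[0,0,1]])
    u=cv2.undistortPoints(np.array([[p]],float),K,np.array(c["distortion"]))[0,0]
    return np.array([u[0],u[1],1])
def at_z(c,p,z):
    d=rot(c)@ray(c,p); o=np.array(c["xyz"]); return o+d*(z-o[2])/d[2]
def at_d(c,p,dep):
    return np.array(c["xyz"])+rot(c)@ray(c,p)*dep[int(round(p[1])),int(round(p[0]))]
def save(n,img): cv2.imwrite("pics/"+n,img[:,:,::-1])
E
python3 - <<'E'
from h import *
np.set_printoptions(precision=3,suppress=True)
Z={"cartridge_tab":.076,"slot_mouth":.05,"lid_handle":.106,"rim_middle":.06,"rack":0,"blank":0,"stake":0,"tape":0}
ims=[]
for n in ["top","side"]:
    c=optics.camera_info(n); print(n,c)
    im,d=optics.get_image(n); save(n+"0.png",im)
    for t,z in Z.items():
        for q in spotter.spot_point(n,t)[:3]:
            p=q["location"]; print(n,t,round(q["confidence"],2),np.round(p,1),at_z(c,p,z))
E
python3 -c "
from station import r;print(r.read_state())"
```

```text
top {'fx': 602.5353623676255, 'fy': 602.5353623676255, 'cx': 329.07352551610944, 'cy': 243.8059757233807, 'distortion': array([0.028, 0.   , 0.   , 0.   , 0.   ]), 'xyz': array([0.323, 0.034, 1.424]), 'attitude': array([-2.186,  2.137, -0.154])}
top cartridge_tab 0.73 [240.7 279.5] [0.412 0.211 0.076]
top cartridge_tab 0.64 [281.9 250.3] [0.48  0.122 0.076]
top cartridge_tab 0.53 [241.4 225.8] [0.533 0.215 0.076]
top slot_mouth 0.73 [475.  254.3] [ 0.484 -0.32   0.05 ]
top slot_mouth 0.55 [434.7 251.9] [ 0.487 -0.228  0.05 ]
top lid_handle 0.87 [482.3 253.7] [ 0.479 -0.322  0.106]
top rack 0.6 [290.2 236.3] [0.523 0.108 0.   ]
top blank 0.45 [290.6 221.5] [0.559 0.108 0.   ]
top stake 0.64 [192.4 227.8] [0.538 0.341 0.   ]
top tape 0.58 [324.5 279.7] [0.421 0.024 0.   ]
side {'fx': 501.20806722818617, 'fy': 501.20806722818617, 'cx': 327.23569508756293, 'cy': 239.40400774573095, 'distortion': array([-0.107,  0.   ,  0.   ,  0.   ,  0.   ]), 'xyz': array([0.514, 0.598, 0.936]), 'attitude': array([ 0.061, -3.003,  0.912])}
side cartridge_tab 0.85 [377.4 328.6] [0.423 0.218 0.076]
side c
[... 588 characters left out ...]
': 0.9, 'qpos': array([ 1.26081211,  0.68905643, -0.19461879,  1.56529674,  0.15724412,
        0.902499  , -0.2150998 ]), 'joint_vel': array([-0.00055608,  0.00174577,  0.00050486,  0.00065699,  0.00113116,
       -0.00066004,  0.00030377]), 'joint_efforts': array([ 7.13254612e-04, -5.27484226e+01, -1.26696780e+00, -1.53746027e+01,
       -5.19112952e-02, -8.37309890e-04,  3.17388901e-05]), 'ee_pos': array([ 0.2107124 , -0.5884357 ,  0.24977126]), 'eef_rot': array([3.09519408e+00, 5.37345421e-01, 1.32116354e-04]), 'contact_force': array([-0.01502893,  1.22810424,  0.53833674]), 'moment': array([ 0.02344915, -0.0407029 , -0.000437  ]), 'grasp_force': 0.0, 'gripper_width': 0.9994745344133871}
```

View pics/top0.png

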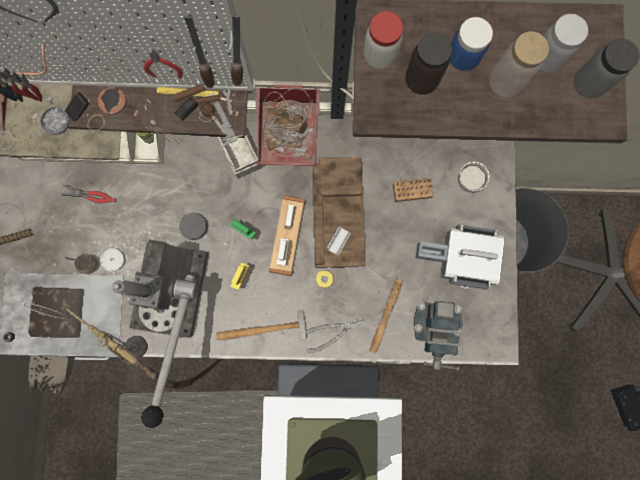

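View pics/side0.png

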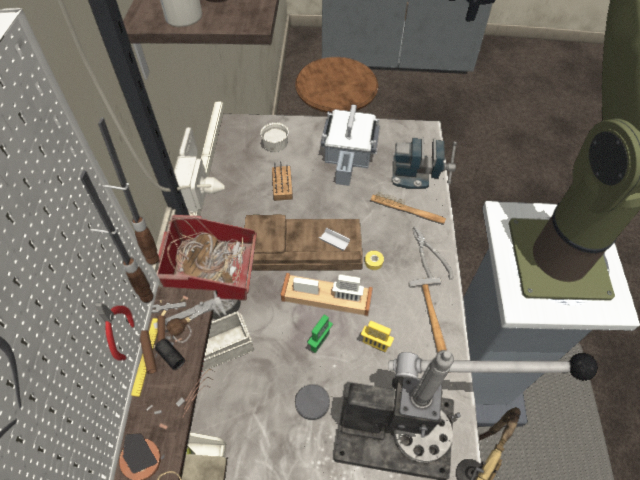

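The white cartridge with tab is at top (282,250) in the rack. The other candidates are yellow (240,279) and green (241,226), both lying loose on the bench, so neither fits. The box and handle are at (478,253), with the pocket at (434,252). I'll confirm this in a crop and measure the yaws.

```bash
python3 - <<'E'
from h import *
np.set_printoptions(precision=3,suppress=True)
c=optics.camera_info("top"); im,d=optics.get_image("top")
def ax(t,z,near):
    L=spotter.trace("top",t)
    for q in L:
        m=q["region"]; p=q["location"]
        if np.hypot(p[0]-near[0],p[1]-near[1])>25: continue
        b=cv2.boxPoints(cv2.minAreaRect(np.argwhere(m)[:,::-1].astype(np.float32)))
        P=np.array([at_z(c,x,z) for x in b])
        e=P[1]-P[0]; f=P[2]-P[1]
        print(t,q["confidence"],P.mean(0),[(np.hypot(*v[:2]).round(3),np.degrees(np.arctan2(v[1],v[0])).round(1)) for v in (e,f)]); 
ax("cartridge_tab",.07,(282,250)); ax("rack",.024,(288,236)); ax("lid",.07,(476,254)); ax("blank",.056,(290,218))
for p in [(282,250),(290,216),(305,230),(318,210),(318,260),(338,240),(433,252),(476,253),(440,320),(475,240),(240,279),(430,345),(170,290)]:
    print(p,at_d(c,p,d))
w=optics.camera_info("wrist"); s=r.read_state()
M=R.from_rotvec(s["eef_rot"]).as_matrix()
print("cam in tcp",M.T@(np.array(w["xyz"])-s["ee_pos"])," axis in tcp",M.T@rot(w)[:,2])
save("crop1.png",cv2.resize(im[180:300,210:370],None,fx=5,fy=5,interpolation=2)[:600,:800])
E
```

```text
cartridge_tab 0.49 [0.479 0.12  0.07 ] [(np.float64(0.059), np.float64(-8.7)), (np.float64(0.02), np.float64(-99.4))]
rack 0.65 [0.523 0.113 0.024] [(np.float64(0.186), np.float64(-9.1)), (np.float64(0.056), np.float64(-99.8))]
lid 0.88 [ 0.48  -0.314  0.07 ] [(np.float64(0.11), np.float64(-8.1)), (np.float64(0.124), np.float64(-96.7))]
blank 0.44 [0.562 0.107 0.056] [(np.float64(0.056), np.float64(-6.3)), (np.float64(0.017), np.float64(-96.8))]
(282, 250) [0.478 0.12  0.097]
(290, 216) [0.562 0.107 0.057]
(305, 230) [ 0.539  0.073 -0.   ]
(318, 210) [0.58  0.043 0.044]
(318, 260) [0.463 0.04  0.047]
(338, 240) [ 0.511 -0.005  0.038]
(433, 252) [ 0.493 -0.233  0.   ]
(476, 253) [ 0.479 -0.304  0.12 ]
(440, 320) [ 0.332 -0.231  0.09 ]
(475, 240) [ 0.514 -0.315  0.071]
(240, 279) [0.414 0.215 0.062]
(430, 345) [ 0.277 -0.209  0.091]
(170, 290) [0.381 0.343 0.174]
cam in tcp [ 0.075  0.001 -0.135]  axis in tcp [-0.293  0.     0.956]
```

View pics/crop1.png

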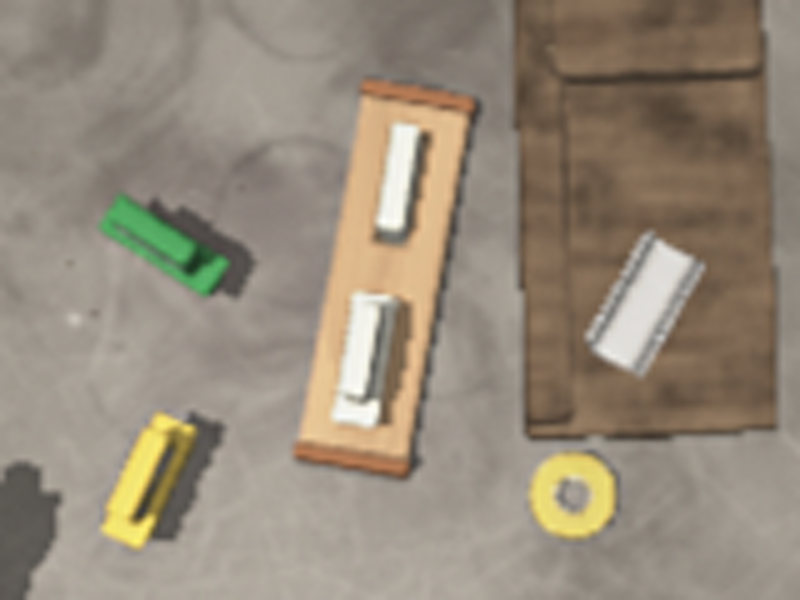

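```bash
python3 -m pendant '[{"linear":[0.3,0.3,1],"delta_rot":[0,0,0],"fingers":-1},{"linear":[0.3,0.3,1],"delta_rot":[0,0,0],"fingers":-1},{"linear":[0.3,0.3,1],"delta_rot":[0,0,0],"fingers":-1}]'
```

```text
time_s: 1.4
ee_pos: [0.2428, -0.5581, 0.3531]
eef_rot: [3.092, 0.539, 0.004]
contact_force: [-0.2, 0.1, 0.1]
gripper_width: 1.004
grasp_force: 0.0
```

The crop confirms it. The white collared cartridge is at crop (360,355), the near rack slot, and the plain blank is at (400,180). Next I go over the box for a close look.

```bash
python3 -m pendant '[{"linear":[0.79,0.93,-0.08],"delta_rot":[0,0,0.233],"fingers":-1},{"linear":[0.79,0.93,-0.08],"delta_rot":[0,0,0.233],"fingers":-1},{"linear":[0.79,0.93,-0.08],"delta_rot":[0,0,0.233],"fingers":-1},{"linear":[0.79,0.93,-0.08],"delta_rot":[0,0,0.233],"fingers":-1}]'
python3 -m pendant '[{"linear":[0.79,0.93,-0.08],"delta_rot":[0,0,0.233],"fingers":-1},{"linear":[0.79,0.93,-0.08],"delta_rot":[0,0,0.233],"fingers":-1},{"linear":[0.79,0.93,-0.08],"delta_rot":[0,0,0.233],"fingers":-1},{"linear":[0.79,0.93,-0.08],"delta_rot":[0,0,0.233],"fingers":-1}]'
python3 -m pendant '[{"linear":[0.79,0.93,-0.08],"delta_rot":[0,0,0.233],"fingers":-1},{"linear":[0.79,0.93,-0.08],"delta_rot":[0,0,0.233],"fingers":-1},{"linear":[0.79,0.93,-0.08],"delta_rot":[0,0,0.233],"fingers":-1},{"linear":[0.79,0.93,-0.08],"delta_rot":[0,0,0.233],"fingers":-1},{"linear":[0.79,0.93,-0.08],"delta_rot":[0,0,0.233],"fingers":-1}]'
cat > look.py <<'E'
from h import *
import sys
np.set_printoptions(precision=4,suppress=True)
Z={"cartridge_tab":.076,"slot_mouth":.05,"lid_handle":.106,"rim_middle":.06,"blank":0.0,"cartridge_foot":.006}
s=r.read_state(); M=R.from_rotvec(s["eef_rot"]).as_matrix()
print("tcp",s["ee_pos"],"yaw y",np.degrees(np.arctan2(M[1,1],M[0,1])),"zaxis",M[:,2],s["qpos"])
c=optics.camera_info("wrist"); im,d=optics.get_image("wrist"); save(sys.argv[1],im); np.save("d.npy",d)
import pickle; pickle.dump(c,open("c.pkl","wb"))
for t in sys.argv[2:]:
    t,_,z=t.partition("="); z=float(z) if z else Z[t]
    for q in spotter.spot_point("wrist",t)[:3]:
        p=q["location"]; print(t,round(q["confidence"],2),np.round(p,1),at_z(c,p,z), "depth pt",at_d(c,p,d))
E
python3 look.py w1.png slot_mouth lid_handle rim_middle
```

```text
time_s: 1.73
ee_pos: [0.3268, -0.4576, 0.3422]
eef_rot: [-2.933, -1.117, -0.01]
contact_force: [0.3, 0.6, 0.6]
gripper_width: 1.003
grasp_force: 0.0
time_s: 2.07
ee_pos: [0.4049, -0.3644, 0.3341]
eef_rot: [-2.682, -1.632, -0.011]
contact_force: [0.2, 0.5, 0.1]
gripper_width: 0.999
grasp_force: 0.0
time_s: 2.48
ee_pos: [0.4791, -0.2773, 0.3257]
eef_rot: [-2.356, -2.078, -0.002]
contact_force: [0.1, -0.3, 0.1]
gripper_width: 0.998
grasp_force: 0.0
tcp [ 0.4791 -0.2773  0.3257] yaw y -7.165160487341244 zaxis [ 0.0008  0.0012 -1.    ] [ 0.7619  0.54   -0.5254  1.6717  0.3072  1.0128  0.0091]
slot_mouth 0.84 [322.2 140.7] [ 0.4893 -0.2259  0.05  ] depth pt [ 0.4894 -0.2285  0.003 ]
lid_handle 0.93 [324.4 244.9] [ 0.4795 -0.3169  0.106 ] depth pt [ 0.4798 -0.3137  0.1159]
```

View pics/w1.png

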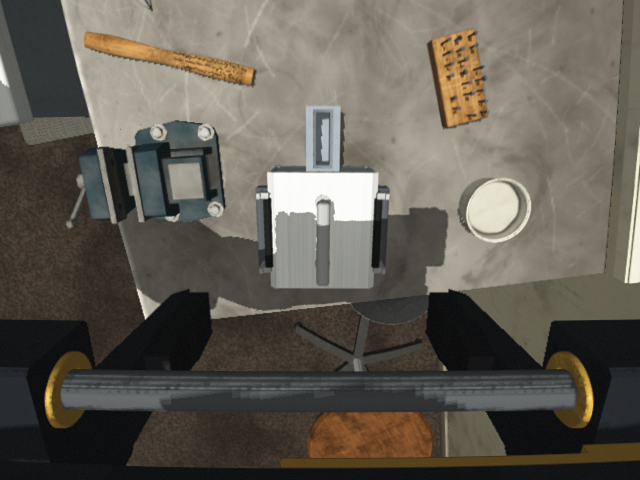

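The wrist view shows the pocket at (323,139) with its open slot, and the lid with the handle bar at (324,240). The network points agree with these. Next I fit the pocket and lid yaw from depth, then fly to the cartridge.

```bash
cat > pts.py <<'E'
from h import *
import pickle
np.set_printoptions(precision=4,suppress=True)
c=pickle.load(open("c.pkl","rb")); d=np.load("d.npy")
K=np.array([[c["fx"],0,c["cx"]],[0,c["fy"],c["cy"]],[0,0,1]])
v,u=np.mgrid[:480,:640]
x=cv2.undistortPoints(np.stack([u,v],-1).reshape(-1,1,2).astype(float),K,np.array(c["distortion"])).reshape(480,640,2)
P=np.array(c["xyz"])+(np.dstack([x,np.ones((480,640))])*d[...,None])@rot(c).T
def rect(z0,z1,cx,cy,rad):
    m=(d>0)&(P[...,2]>z0)&(P[...,2]<z1)&(np.hypot(P[...,0]-cx,P[...,1]-cy)<rad)
    m=cv2.morphologyEx(m.astype(np.uint8),cv2.MORPH_OPEN,np.ones((3,3)))>0
    n,l,s,_=cv2.connectedComponentsWithStats(m.astype(np.uint8))
    m=l==1+np.argmax(s[1:,4])
    q=P[m]; rr=cv2.minAreaRect((q[:,:2]*1000).astype(np.float32)); 
    print((z0,z1),"n",len(q),"z",q[:,2].mean(),"rect mm",np.round(rr[0],1),np.round(rr[1],1),round(rr[2],1))
E
python3 - <<'E'
from pts import *
rect(.044,.056,.489,-.226,.06); rect(-.01,.035,.489,-.226,.025); rect(.063,.077,.48,-.317,.09); rect(.105,.125,.48,-.317,.06)
E
python3 -m pendant '[{"linear":[0,1,0.1],"delta_rot":[0,0,-0.233],"fingers":-1},{"linear":[0,1,0.1],"delta_rot":[0,0,-0.233],"fingers":-1},{"linear":[0,1,0.1],"delta_rot":[0,0,-0.233],"fingers":-1}]'
python3 -m pendant '[{"linear":[0,1,0],"delta_rot":[0,0,-0.233],"fingers":-1},{"linear":[0,1,0],"delta_rot":[0,0,-0.233],"fingers":-1},{"linear":[0,1,0],"delta_rot":[0,0,-0.233],"fingers":-1}]'
python3 -m pendant '[{"linear":[0,1,0],"delta_rot":[0,0,-0.233],"fingers":-1},{"linear":[0,1,0],"delta_rot":[0,0,-0.233],"fingers":-1},{"linear":[0,1,0],"delta_rot":[0,0,-0.233],"fingers":-1}]'
python3 -m pendant '[{"linear":[0,1,-0.7],"delta_rot":[0,0,-0.322],"fingers":-1},{"linear":[0,1,-0.7],"delta_rot":[0,0,-0.322],"fingers":-1},{"linear":[0,1,-0.7],"delta_rot":[0,0,-0.322],"fingers":-1},{"linear":[0,1,-0.7],"delta_rot":[0,0,-0.322],"fingers":-1},{"linear":[0,1,-0.7],"delta_rot":[0,0,-0.322],"fingers":-1}]'
python3 look.py w2.png cartridge_tab blank=0.056
python3 - <<'E'
from pts import *
rect(.085,.105,.479,.12,.05); rect(.048,.063,.562,.107,.04)
E
```

```text
(0.044, 0.056) n 1501 z 0.04943317090834722 rect mm [ 490.3 -223.7] [63.7 33.8] 82.3
(-0.01, 0.035) n 654 z 0.006001110860568956 rect mm [ 489.9 -225.8] [47.6 14.1] 82.6
(0.063, 0.077) n 12194 z 0.07019748417750411 rect mm [ 478.5 -314.9] [122.6 129.7] 82.4
(0.105, 0.125) n 1080 z 0.11345358977360523 rect mm [ 478.6 -314.4] [79.6 11.4] 82.7
time_s: 2.93
ee_pos: [0.4774, -0.1755, 0.3365]
eef_rot: [-2.7, -1.603, -0.004]
contact_force: [0.4, 1.2, 0.4]
gripper_width: 1.002
grasp_force: 0.0
time_s: 3.18
ee_pos: [0.4773, -0.0757, 0.3363]
eef_rot: [-2.946, -1.085, -0.003]
contact_force: [0.4, -0.3, 0.2]
gripper_width: 1.001
grasp_force: 0.0
time_s: 3.43
ee_pos: [0.4775, 0.0236, 0.3362]
eef_rot: [-3.093, -0.542, -0.002]
contact_force: [0.0, -0.7, 0.4]
gripper_width: 1.002
grasp_force: 0.0
time_s: 3.85
ee_pos: [0.477, 0.1215, 0.2647]
eef_rot: [3.131, -0.244, -0.003]
contact_force: [0.4, -0.2, 1.0]
gripper_width: 1.0
grasp_force: 0.0
tcp [0.477  0.1215 0.2647] yaw y -98.91472163484566 zaxis [-0.0022 -0.0009 -1.    ] [-0.2654  0.496  -0.1187  1.9387  0.0862  0.714  -2.1616]
cartridge_tab 0.95 [219.5 288.1] [0.4226 0.2168 0.076 ] depth pt [0.4277 0.2125 0.0888]
cartridge_tab 0.79 [192.4 165.5] [0.5306 0.2141 0.076 ] depth pt [0.5315 0.2098 0.089 ]
cartridge_tab 0.59 [316.4 212.4] [0.4767 0.1217 0.076 ] depth pt [0.4814 0.1209 0.0963]
blank 0.96 [316.5 104.7] [0.5612 0.1082 0.056 ] depth pt [0.5612 0.1082 0.057 ]
(0.085, 0.105) n 856 z 0.09503667881188857 rect mm [479.2 121.6] [12.8 41.7] 81.3
(0.048, 0.063) n 916 z 0.05569771448431093 rect mm [563.9 109. ] [12.1 48.8] 82.5
```

View pics/w2.png

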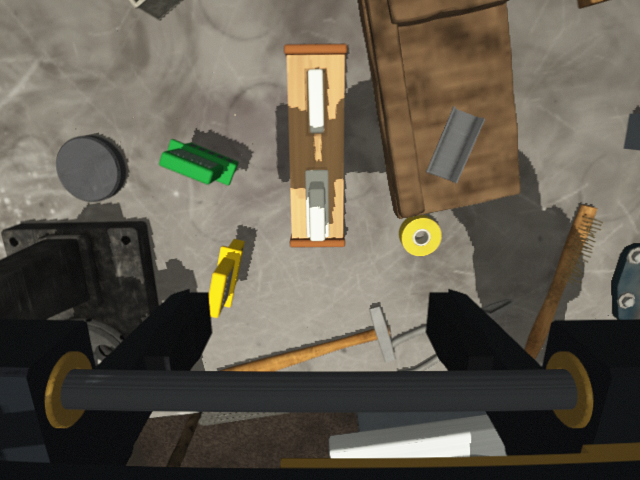

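```bash
python3 -m pendant '[{"linear":[0.02,0,-1],"delta_rot":[0,0,0],"fingers":-1},{"linear":[0.02,0,-1],"delta_rot":[0,0,0],"fingers":-1},{"linear":[0.02,0,-1],"delta_rot":[0,0,0],"fingers":-1}]' 25
python3 -m pendant '[{"linear":[0,0,-0.4],"delta_rot":[0,0,0],"fingers":-1},{"linear":[0,0,-0.65],"delta_rot":[0,0,0],"fingers":-1},{"linear":[0,0,-0.8],"delta_rot":[0,0,0],"fingers":-1},{"linear":[0,0,-0.91],"delta_rot":[0,0,0],"fingers":-1},{"linear":[0,0,-0.91],"delta_rot":[0,0,0],"fingers":-1}]'
python3 -m pendant '[{"linear":[0,0,0],"delta_rot":[0,0,0],"fingers":1},{"linear":[0,0,0],"delta_rot":[0,0,0],"fingers":1},{"linear":[0,0,0],"delta_rot":[0,0,0],"fingers":1},{"linear":[0,0,0],"delta_rot":[0,0,0],"fingers":1},{"linear":[0,0,0],"delta_rot":[0,0,0],"fingers":1}]'
python3 -m pendant '[{"linear":[0,0,0],"delta_rot":[0,0,0],"fingers":1},{"linear":[0,0,0],"delta_rot":[0,0,0],"fingers":1},{"linear":[0,0,0],"delta_rot":[0,0,0],"fingers":1}]'
```

```text
time_s: 4.25
ee_pos: [0.4789, 0.1179, 0.1633]
eef_rot: [3.131, -0.244, -0.004]
contact_force: [-0.9, -0.9, -1.4]
gripper_width: 1.0
grasp_force: 0.0
time_s: 4.67
ee_pos: [0.4798, 0.1185, 0.0735]
eef_rot: [3.131, -0.244, -0.003]
contact_force: [-1.5, 0.2, -0.3]
gripper_width: 1.004
grasp_force: 0.0
time_s: 5.08
ee_pos: [0.4802, 0.1206, 0.0755]
eef_rot: [-3.132, 0.242, -0.002]
contact_force: [0.5, -0.0, 0.8]
gripper_width: 0.645
grasp_force: 0.0
time_s: 5.33
ee_pos: [0.4797, 0.1206, 0.0749]
eef_rot: [3.132, -0.241, 0.0]
contact_force: [0.1, 0.2, -0.1]
gripper_width: 0.421
grasp_force: 0.0
```

```bash
python3 -m pendant '[{"linear":[0,0,0],"delta_rot":[0,0,0],"fingers":1},{"linear":[0,0,0],"delta_rot":[0,0,0],"fingers":1},{"linear":[0,0,0],"delta_rot":[0,0,0],"fingers":1},{"linear":[0,0,0],"delta_rot":[0,0,0],"fingers":1},{"linear":[0,0,0],"delta_rot":[0,0,0],"fingers":1}]'
python3 -m pendant '[{"linear":[0,0,0],"delta_rot":[0,0,0],"fingers":1},{"linear":[0,0,0],"delta_rot":[0,0,0],"fingers":1}]'
```

```text
time_s: 5.75
ee_pos: [0.4797, 0.1207, 0.0747]
eef_rot: [-3.132, 0.241, 0.0]
contact_force: [-0.1, 0.2, -1.2]
gripper_width: 0.135
grasp_force: 25.0
time_s: 5.92
ee_pos: [0.4797, 0.1207, 0.0747]
eef_rot: [-3.132, 0.241, 0.0]
contact_force: [-0.2, 0.4, -1.4]
gripper_width: 0.133
grasp_force: 25.0
```

```bash
python3 -m pendant '[{"linear":[0,0,0.1],"delta_rot":[0,0,0],"fingers":1},{"linear":[0,0,0.3],"delta_rot":[0,0,0],"fingers":1},{"linear":[0,0,0.6],"delta_rot":[0,0,0],"fingers":1},{"linear":[0,0,0.9],"delta_rot":[0,0,0],"fingers":1},{"linear":[0,0,1],"delta_rot":[0,0,0],"fingers":1}]'
python3 -m pendant '[{"linear":[0,0,0.4],"delta_rot":[0,0,0],"fingers":1},{"linear":[0,0,0.8],"delta_rot":[0,0,0],"fingers":1},{"linear":[0,0,0.8],"delta_rot":[0,0,0],"fingers":1}]'
python3 -m pendant '[{"linear":[0.03,-0.3,0],"delta_rot":[0,0,0.08],"fingers":1},{"linear":[0.03,-0.6,0],"delta_rot":[0,0,0.16],"fingers":1},{"linear":[0.03,-0.865,0],"delta_rot":[0,0,0.22],"fingers":1},{"linear":[0.03,-0.865,0],"delta_rot":[0,0,0.254],"fingers":1}]'
python3 -m pendant '[{"linear":[0.03,-0.3,0],"delta_rot":[0,0,0.08],"fingers":1},{"linear":[0.03,-0.6,0],"delta_rot":[0,0,0.16],"fingers":1},{"linear":[0.03,-0.865,0],"delta_rot":[0,0,0.22],"fingers":1},{"linear":[0.03,-0.865,0],"delta_rot":[0,0,0.254],"fingers":1}]'
python3 -m pendant '[{"linear":[0.03,-0.3,0],"delta_rot":[0,0,0.08],"fingers":1},{"linear":[0.03,-0.6,0],"delta_rot":[0,0,0.16],"fingers":1},{"linear":[0.03,-0.865,0],"delta_rot":[0,0,0.22],"fingers":1},{"linear":[0.03,-0.865,0],"delta_rot":[0,0,0.254],"fingers":1}]'
python3 -m pendant '[{"linear":[0.03,-0.3,0],"delta_rot":[0,0,0.08],"fingers":1},{"linear":[0.03,-0.6,0],"delta_rot":[0,0,0.16],"fingers":1},{"linear":[0.03,-0.8,0],"delta_rot":[0,0,0.22],"fingers":1},{"linear":[0.03,-0.865,0],"delta_rot":[0,0,0.254],"fingers":1},{"linear":[0.03,-0.865,0],"delta_rot":[0,0,0.254],"fingers":1}]'
python3 look.py w3.png slot_mouth lid_handle cartridge_tab=0.25
python3 - <<'E'
from pts import *
rect(.044,.056,.49,-.225,.06); rect(-.01,.035,.49,-.225,.025); rect(.105,.125,.48,-.317,.06);rect(.15,.3,.49,-.225,.06)
E
```

```text
time_s: 6.33
ee_pos: [0.4811, 0.1207, 0.1787]
eef_rot: [-3.131, 0.242, -0.008]
contact_force: [0.7, -0.1, -0.2]
gripper_width: 0.132
grasp_force: 25.0
time_s: 6.58
ee_pos: [0.4831, 0.1215, 0.2616]
eef_rot: [-3.127, 0.243, -0.019]
contact_force: [0.7, 0.5, -1.6]
gripper_width: 0.134
grasp_force: 25.0
time_s: 6.92
ee_pos: [0.4817, 0.0269, 0.2548]
eef_rot: [3.114, 0.376, -0.004]
contact_force: [0.7, -0.1, -0.9]
gripper_width: 0.133
grasp_force: 25.0
time_s: 7.25
ee_pos: [0.4844, -0.0596, 0.2545]
eef_rot: [2.979, 0.985, -0.005]
contact_force: [-0.1, -0.1, -0.7]
gripper_width: 0.135
grasp_force: 25.0
time_s: 7.58
ee_pos: [0.4872, -0.1463, 0.2543]
eef_rot: [2.726, 1.556, -0.006]
contact_force: [-0.2, -0.3, -1.5]
gripper_width: 0.133
grasp_force: 25.0
time_s: 8.0
ee_pos: [0.4904, -0.2285, 0.2543]
eef_rot: [-2.364, -2.069, 0.003]
contact_force: [-1.3, -0.1, -0.7]
gripper_width: 0.133
grasp_force: 25.0
tcp [ 0.4904 -0.2285  0.2543] yaw y -7.609994657269392 zaxis [-0.0013 -0.0011 -1.    ] [ 0.7281  0.6298 -0.6276  1.8006  0.4728  0.8669 -0.255 ]
slot_mouth 0.73 [315.8 201.3] [ 0.4883 -0.2237  0.05  ] depth pt [ 0.4866 -0.2331  0.0037]
cartridge_tab 0.87 [317.6 331. ] [ 0.4891 -0.2342  0.25  ] depth pt [ 0.4911 -0.2195  0.2756]
(0.044, 0.056) n 1745 z 0.04943577229276927 rect mm [ 490.1 -223.2] [64. 34.] 82.3
(-0.01, 0.035) n 748 z 0.004839725658758591 rect mm [ 489.7 -225.5] [48.5 13.8] 82.6Traceback (most recent call last):
  File "<stdin>", line 2, in <module>
  File "pts.py", line 13, in rect
    m=l==1+np.argmax(s[1:,4])
           ~~~~~~~~~^^^^^^^^^
    return _wrapfunc(a, 'argmax', axis=axis, out=out, **kwds)
    return bound(*args, **kwds)
ValueError: attempt to get argmax of an empty sequence
```

View pics/w3.png

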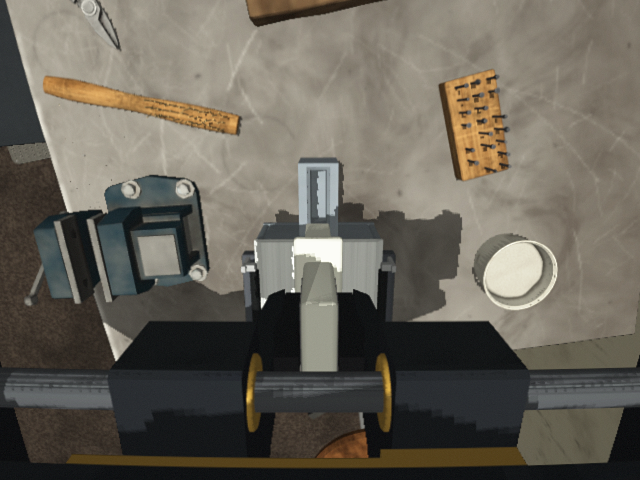

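The view shows the slot at (316,195) ahead of the held cartridge, whose tab is at (318,285). The yaws match. I'll check the cartridge's offset in the hand.

```bash
python3 - <<'E'
from pts import *
for a,b in((.27,.281),(.22,.2365)):
    m=(d>0)&(P[...,2]>a)&(P[...,2]<b)&(abs(P[...,0]-.49)<.02)&(abs(P[...,1]+.2285)<.04)
    q=P[m]; y=np.radians(-7.6); o=q[:,:2]-np.array([.4904,-.2285])
    bx=o@[np.cos(y),np.sin(y)]; by=o@[-np.sin(y),np.cos(y)]
    print(len(q),np.percentile(bx,[1,5,50,95,99])*1e3,np.percentile(by,[1,5,50,95,99])*1e3,q[:,2].mean())
E
```

```text
4083 [-18.8934 -15.7229  -0.0103  14.7021  17.7971] [-5.5131 -3.7231  7.9347 18.4019 18.9307] 0.2753164711318421
1596 [-10.2988  -9.7529  -0.3912   8.8095   9.361 ] [ 5.1225  7.6697 21.3165 27.4746 27.801 ] 0.2353531127508485
```

```bash
python3 -m pendant '[{"linear":[0,0.063,-0.3],"delta_rot":[0,0,0],"fingers":1},{"linear":[0,0.063,-0.6],"delta_rot":[0,0,0],"fingers":1},{"linear":[0,0.063,-0.85],"delta_rot":[0,0,0],"fingers":1},{"linear":[0,0.063,-1],"delta_rot":[0,0,0],"fingers":1},{"linear":[0,0.063,-1],"delta_rot":[0,0,0],"fingers":1}]'
python3 -m pendant '[{"linear":[0,0,-0.1],"delta_rot":[0,0,0],"fingers":1},{"linear":[0,0,-0.2],"delta_rot":[0,0,0],"fingers":1},{"linear":[0,0,-0.2],"delta_rot":[0,0,0],"fingers":1}]'
python3 look.py w4.png
python3 -c "
from h import *
im,d=optics.get_image('side'); save('s4.png',cv2.resize(im[95:215,270:430],None,fx=5,fy=5,interpolation=2))"
```

```text
time_s: 8.62
ee_pos: [0.4899, -0.2173, 0.1522]
eef_rot: [-2.354, -2.073, 0.005]
contact_force: [-0.8, 0.0, -0.8]
gripper_width: 0.136
grasp_force: 25.0
time_s: 8.87
ee_pos: [0.4914, -0.2187, 0.1339]
eef_rot: [-2.359, -2.074, 0.001]
contact_force: [0.4, 0.2, -0.7]
gripper_width: 0.129
grasp_force: 25.0
tcp [ 0.4914 -0.2187  0.1339] yaw y -7.360105431170161 zaxis [-0.001   0.0002 -1.    ] [ 0.6252  0.7893 -0.4919  1.9194  0.6414  0.595  -0.4184]
```

View pics/w4.png

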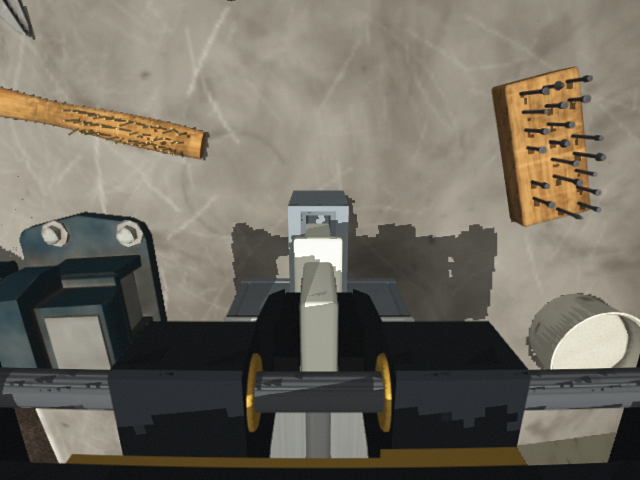

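View pics/s4.png

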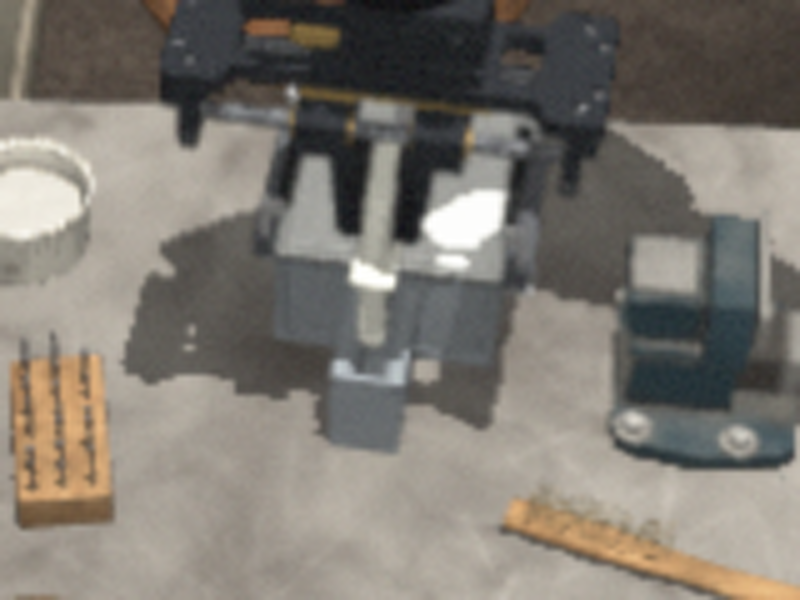

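```bash
cat > chk.py <<'E'
from pts import *
s=r.read_state(); t=s["ee_pos"]; print("tcp",t,s["contact_force"])
y=np.radians(-7.5); o=P[...,:2]-np.array([.4897,-.2236]); bx=o@[np.cos(y),np.sin(y)]; by=o@[-np.sin(y),np.cos(y)]
for n,a,b in(("tab",t[2]+.0155,t[2]+.0265),("collar",t[2]-.022,t[2]-.0165),("pocket",.044,.056)):
    m=(d>0)&(P[...,2]>a)&(P[...,2]<b)&(abs(bx)<.02)&(abs(by)<.045)
    if m.sum()<20: continue
    print(n,m.sum(),np.percentile(bx[m],[1,3,50,97,99])*1e3,np.percentile(by[m],[1,5,50,95,99])*1e3)
E
python3 look.py w5.png; python3 chk.py
```

```text
tcp [ 0.4919 -0.219   0.135 ] yaw y -7.3820379090319035 zaxis [ 0.0003 -0.0002 -1.    ] [ 0.6261  0.7878 -0.4931  1.9183  0.6405  0.5963 -0.4175]
tcp [ 0.4921 -0.2191  0.1353] [-0.2231 -1.0446  0.2845]
tab 4092 [-17.3411 -15.8032   1.1869  17.749   19.1769] [-0.7238  1.1519 12.7581 23.2571 23.7678]
collar 1680 [-8.7753 -8.4857  0.7354 10.5362 10.8721] [10.0147 12.7409 26.0477 32.3109 32.671 ]
pocket 2001 [-16.5056 -16.2034  -2.3452  16.9712  17.2415] [-19.342  -13.6983  21.4196  32.0974  32.2924]
```

```bash
python3 -m pendant '[{"linear":[-0.01,-0.023,0],"delta_rot":[0,0,0],"fingers":1},{"linear":[-0.01,-0.023,-0.1],"delta_rot":[0,0,0],"fingers":1},{"linear":[-0.01,-0.023,-0.2],"delta_rot":[0,0,0],"fingers":1},{"linear":[-0.01,-0.023,-0.25],"delta_rot":[0,0,0],"fingers":1},{"linear":[-0.01,-0.023,-0.25],"delta_rot":[0,0,0],"fingers":1}]'
python3 look.py w6.png; python3 chk.py
```

```text
time_s: 9.43
ee_pos: [0.4903, -0.2213, 0.1083]
eef_rot: [-2.359, -2.073, 0.001]
contact_force: [1.4, 0.5, -0.9]
gripper_width: 0.136
grasp_force: 25.0
tcp [ 0.4903 -0.2213  0.1083] yaw y -7.378468079456207 zaxis [-0.0013  0.0007 -1.    ] [ 0.6078  0.8279 -0.4545  1.9325  0.6796  0.5399 -0.4468]
tcp [ 0.4904 -0.2212  0.1088] [ 0.0913 -0.683  -0.5325]
tab 4106 [-18.5402 -16.917    0.2534  17.1642  18.6689] [-3.1901 -1.2784 10.3725 20.7911 21.3283]
collar 1680 [-10.053   -9.747   -0.1801   9.3013   9.6009] [ 7.7199 10.4641 23.6065 29.9231 30.2974]
pocket 2585 [-16.4715 -16.1768   2.2606  16.902   17.2225] [-10.0293  -6.8456  23.2525  32.1347  32.3773]
```

```bash
python3 -m pendant '[{"linear":[0,0,-0.08],"delta_rot":[0,0,0],"fingers":1},{"linear":[0,0,-0.16],"delta_rot":[0,0,0],"fingers":1},{"linear":[0,0,-0.24],"delta_rot":[0,0,0],"fingers":1},{"linear":[0,0,-0.3],"delta_rot":[0,0,0],"fingers":1},{"linear":[0,0,-0.33],"delta_rot":[0,0,0],"fingers":1}]'
python3 -m pendant '[{"linear":[0,0,-0.02],"delta_rot":[0,0,0],"fingers":1},{"linear":[0,0,-0.03],"delta_rot":[0,0,0],"fingers":1},{"linear":[0,0,-0.03],"delta_rot":[0,0,0],"fingers":1}]'
```

```text
time_s: 9.9
ee_pos: [0.4904, -0.2212, 0.0756]
eef_rot: [-2.359, -2.073, 0.001]
contact_force: [-0.3, -0.9, 0.1]
gripper_width: 0.135
grasp_force: 25.0
time_s: 10.15
ee_pos: [0.4906, -0.2214, 0.0738]
eef_rot: [2.36, 2.074, -0.0]
contact_force: [-0.4, -0.4, -0.5]
gripper_width: 0.13
grasp_force: 25.0
```

```bash
python3 -m pendant '[{"linear":[0,0,-0.01],"delta_rot":[0,0,0],"fingers":1},{"linear":[0,0,-0.02],"delta_rot":[0,0,0],"fingers":1},{"linear":[0,0,-0.02],"delta_rot":[0,0,0],"fingers":1},{"linear":[0,0,-0.02],"delta_rot":[0,0,0],"fingers":1}]'; python3 look.py w7.png;python3 chk.py
```

```text
time_s: 10.48
ee_pos: [0.4907, -0.2214, 0.0734]
eef_rot: [2.359, 2.073, -0.0]
contact_force: [-3.9, 0.5, 14.8]
gripper_width: 0.136
grasp_force: 25.0
tcp [ 0.4907 -0.2214  0.0734] yaw y -7.375723798452023 zaxis [ 0.0008 -0.0012 -1.    ] [ 0.5714  0.8809 -0.3942  1.9473  0.7345  0.4592 -0.4963]
tcp [ 0.4906 -0.2215  0.0734] [-4.0947  1.1441 14.3448]
tab 4135 [-18.3146 -16.7467   0.2741  17.427   18.8889] [-3.1512 -1.316  10.3161 20.7697 21.289 ]
collar 1695 [-9.6358 -9.2875  0.2469  9.8537 10.1558] [ 7.7444 10.2727 23.5543 29.8636 30.2251]
pocket 4208 [-16.3581 -15.7561   0.2502  16.5283  17.1034] [ 5.5264  7.8152 23.4996 32.1649 32.4147]
```

```bash
python3 -m pendant '[{"linear":[0,0,0.02],"delta_rot":[0,0,0],"fingers":1},{"linear":[0,0,0.02],"delta_rot":[0,0,0],"fingers":0},{"linear":[0,0,0.02],"delta_rot":[0,0,0],"fingers":0},{"linear":[0,0,0.02],"delta_rot":[0,0,0],"fingers":0},{"linear":[0,0,0.02],"delta_rot":[0,0,0],"fingers":0}]'
python3 -m pendant '[{"linear":[0,0,0],"delta_rot":[0,0,0],"fingers":0},{"linear":[0,0,0],"delta_rot":[0,0,0],"fingers":0},{"linear":[0,0,0],"delta_rot":[0,0,0],"fingers":0}]'
python3 -m pendant '[{"linear":[0,0,0.2],"delta_rot":[0,0,0],"fingers":0},{"linear":[0,0,0.6],"delta_rot":[0,0,0],"fingers":0},{"linear":[0,0,1],"delta_rot":[0,0,0],"fingers":0},{"linear":[0,0,1],"delta_rot":[0,0,0],"fingers":0},{"linear":[0,0,1],"delta_rot":[0,0,0],"fingers":0}]'
python3 look.py w8.png slot_mouth lid_handle cartridge_tab=0.075
python3 - <<'E'
from pts import *
rect(.085,.1,.49,-.224,.04); rect(.105,.125,.48,-.317,.06); rect(.064,.076,.48,-.317,.09)
E
```

```text
time_s: 10.95
ee_pos: [0.4907, -0.2215, 0.0735]
eef_rot: [-2.36, -2.074, -0.0]
contact_force: [-0.3, 0.3, 0.5]
gripper_width: 0.41
grasp_force: 0.0
time_s: 11.2
ee_pos: [0.4907, -0.2214, 0.0736]
eef_rot: [-2.36, -2.074, -0.0]
contact_force: [-0.5, -0.3, -0.2]
gripper_width: 0.501
grasp_force: 0.0
time_s: 11.62
ee_pos: [0.4921, -0.2219, 0.1759]
eef_rot: [2.357, 2.07, 0.004]
contact_force: [-0.0, -0.8, -0.4]
gripper_width: 0.501
grasp_force: 0.0
tcp [ 0.4921 -0.2219  0.1759] yaw y -7.414021010656714 zaxis [ 0.0047 -0.0016 -1.    ] [ 0.667   0.7299 -0.5512  1.8891  0.5867  0.6835 -0.3661]
lid_handle 0.78 [316. 402.] [ 0.4785 -0.3141  0.106 ] depth pt [ 0.4938 -0.2004  0.246 ]
lid_handle 0.23 [315.1 358.7] [ 0.4821 -0.2833  0.106 ] depth pt [ 0.4828 -0.2782  0.1137]
cartridge_tab 0.8 [317.6 246. ] [ 0.4915 -0.224   0.075 ] depth pt [ 0.4923 -0.2172  0.0959]
(0.085, 0.1) n 1580 z 0.09407517751512716 rect mm [ 490.5 -223.3] [41.9 13. ] 81.9
(0.105, 0.125) n 864 z 0.11360313321259834 rect mm [ 475.7 -333.1] [36.7 11.7] 82.8
(0.064, 0.076) n 9091 z 0.06997024058650175 rect mm [ 481.9 -285.3] [ 64.3 109.3] 82.3
```

View pics/w8.png

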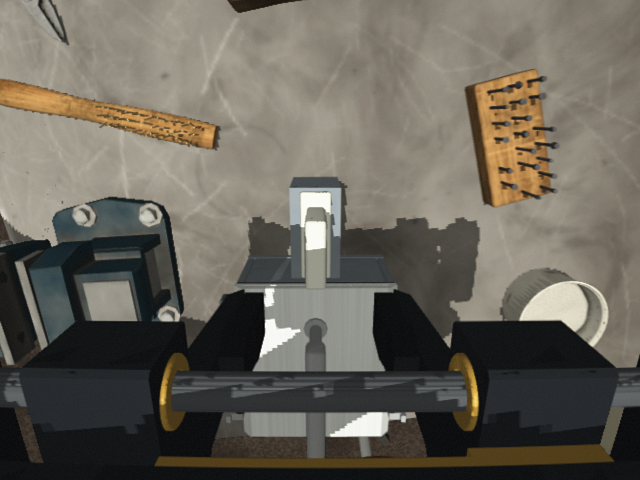

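The cartridge is home (tab top z 0.095) at pixel (316,240) and upright. Next is the lid handle at (0.4785,-0.314).

```bash
python3 -m pendant '[{"linear":[-0.06,-0.4,0],"delta_rot":[0,0,0],"fingers":0},{"linear":[-0.136,-0.8,0],"delta_rot":[0,0,0],"fingers":0},{"linear":[-0.136,-0.92,0],"delta_rot":[0,0,0],"fingers":0},{"linear":[-0.136,-0.92,0],"delta_rot":[0,0,0],"fingers":0},{"linear":[-0.136,-0.92,0],"delta_rot":[0,0,0],"fingers":0}]' 60
python3 -m pendant '[{"linear":[0,0,-0.2],"delta_rot":[0,0,0],"fingers":0},{"linear":[0,0,-0.35],"delta_rot":[0,0,0],"fingers":0},{"linear":[0,0,-0.45],"delta_rot":[0,0,0],"fingers":0},{"linear":[0,0,-0.5],"delta_rot":[0,0,0],"fingers":0},{"linear":[0,0,-0.5],"delta_rot":[0,0,0],"fingers":0}]'
```

```text
time_s: 12.23
ee_pos: [0.4763, -0.3135, 0.1724]
eef_rot: [-2.36, -2.07, 0.0]
contact_force: [-0.7, 0.5, -0.2]
gripper_width: 0.499
grasp_force: 0.0
time_s: 12.65
ee_pos: [0.4768, -0.3118, 0.1226]
eef_rot: [-2.356, -2.075, 0.001]
contact_force: [0.9, -0.5, 0.5]
gripper_width: 0.497
grasp_force: 0.0
```

```bash
python3 -m pendant '[{"linear":[0.017,-0.02,-0.1],"delta_rot":[0,0,0],"fingers":0},{"linear":[0.017,-0.02,-0.2],"delta_rot":[0,0,0],"fingers":0},{"linear":[0.017,-0.02,-0.245],"delta_rot":[0,0,0],"fingers":0},{"linear":[0.017,-0.02,-0.245],"delta_rot":[0,0,0],"fingers":0}]'
python3 -m pendant '[{"linear":[0,0,0],"delta_rot":[0,0,0],"fingers":1},{"linear":[0,0,0],"delta_rot":[0,0,0],"fingers":1},{"linear":[0,0,0],"delta_rot":[0,0,0],"fingers":1},{"linear":[0,0,0],"delta_rot":[0,0,0],"fingers":1},{"linear":[0,0,0],"delta_rot":[0,0,0],"fingers":1}]'
python3 -m pendant '[{"linear":[0,0,0],"delta_rot":[0,0,0],"fingers":1},{"linear":[0,0,0],"delta_rot":[0,0,0],"fingers":1},{"linear":[0,0,0],"delta_rot":[0,0,0],"fingers":1},{"linear":[0,0,0],"delta_rot":[0,0,0],"fingers":1}]'
```

```text
time_s: 12.98
ee_pos: [0.4781, -0.3152, 0.098]
eef_rot: [-2.359, -2.072, 0.001]
contact_force: [0.2, 0.2, -0.6]
gripper_width: 0.499
grasp_force: 0.0
time_s: 13.4
ee_pos: [0.4789, -0.3155, 0.0995]
eef_rot: [2.36, 2.073, 0.0]
contact_force: [-0.1, -0.0, -0.8]
gripper_width: 0.145
grasp_force: 0.0
time_s: 13.73
ee_pos: [0.4789, -0.3156, 0.0995]
eef_rot: [2.36, 2.073, -0.0]
contact_force: [-0.3, -0.4, 4.1]
gripper_width: 0.123
grasp_force: 60.0
```

```bash
python3 -m pendant '[{"linear":[0,0,0.01],"delta_rot":[0,0,0],"fingers":1},{"linear":[0,0,0.02],"delta_rot":[0,0,0],"fingers":1},{"linear":[0,0,0.03],"delta_rot":[0,0,0],"fingers":1},{"linear":[0,0,0.04],"delta_rot":[0,0,0],"fingers":1},{"linear":[0,0,0.05],"delta_rot":[0,0,0],"fingers":1}]'
python3 -m pendant '[{"linear":[0,0,0.01],"delta_rot":[0,0,0],"fingers":1},{"linear":[0,0,0.02],"delta_rot":[0,0,0],"fingers":1},{"linear":[0,0,0.03],"delta_rot":[0,0,0],"fingers":1},{"linear":[0,0,0.04],"delta_rot":[0,0,0],"fingers":1},{"linear":[0,0,0.05],"delta_rot":[0,0,0],"fingers":1}]'
```

```text
time_s: 14.15
ee_pos: [0.4775, -0.3152, 0.1029]
eef_rot: [-2.358, -2.072, 0.002]
contact_force: [-0.5, -0.9, -15.5]
gripper_width: 0.128
grasp_force: 60.1
time_s: 14.57
ee_pos: [0.4792, -0.3155, 0.1101]
eef_rot: [2.359, 2.073, 0.001]
contact_force: [-1.3, 0.1, -2.0]
gripper_width: 0.127
grasp_force: 60.0
```

Past the peak without a jump. Now raise it by 15 mm to about 26 mm.

```bash
python3 -m pendant '[{"linear":[0,0,0.03],"delta_rot":[0,0,0],"fingers":1},{"linear":[0,0,0.06],"delta_rot":[0,0,0],"fingers":1},{"linear":[0,0,0.09],"delta_rot":[0,0,0],"fingers":1},{"linear":[0,0,0.12],"delta_rot":[0,0,0],"fingers":1},{"linear":[0,0,0.15],"delta_rot":[0,0,0],"fingers":1}]'
python3 -m pendant '[{"linear":[0,0,0],"delta_rot":[0,0,0],"fingers":1},{"linear":[0,0,0],"delta_rot":[0,0,0],"fingers":1},{"linear":[0,0,0],"delta_rot":[0,0,0],"fingers":1},{"linear":[0,0,0],"delta_rot":[0,0,0],"fingers":1}]'
python3 look.py w9.png
python3 - <<'E'
from pts import *
rect(.085,.1,.49,-.224,.04); rect(.088,.106,.48,-.317,.09); rect(.125,.145,.48,-.317,.05)
s=optics.camera_info("side"); im,d2=optics.get_image("side"); save("s9.png",cv2.resize(im[95:215,270:430],None,fx=5,fy=5))
E
```

```text
time_s: 14.98
ee_pos: [0.4788, -0.3155, 0.1246]
eef_rot: [2.36, 2.074, 0.0]
contact_force: [-0.4, -0.2, -3.6]
gripper_width: 0.125
grasp_force: 60.0
time_s: 15.32
ee_pos: [0.4786, -0.3154, 0.1241]
eef_rot: [-2.36, -2.074, 0.0]
contact_force: [-0.4, 0.2, -2.8]
gripper_width: 0.13
grasp_force: 60.0
tcp [ 0.4786 -0.3154  0.1241] yaw y -7.3867451003936155 zaxis [-0.0003  0.0002 -1.    ] [ 0.7992  0.8424 -0.5182  1.8181  0.6491  0.6579 -0.2334]
(0.085, 0.1) n 3733 z 0.09433869688779385 rect mm [ 490.5 -223.4] [41.8 13.2] 82.9
(0.088, 0.106) n 36260 z 0.09418712252590952 rect mm [ 481.1 -293.6] [ 80.3 109.9] 82.4
(0.125, 0.145) n 7694 z 0.1369778092482219 rect mm [ 480.  -301.9] [39.2 49.2] 28.0
```

View pics/s9.png

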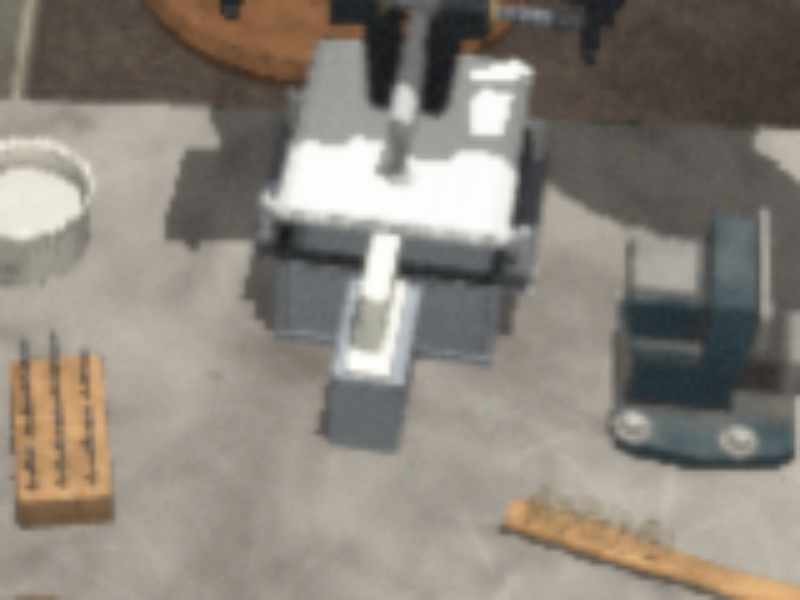

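The lid is held level about 24 mm above the rim (top face z 0.094), and the cartridge is seated at crop (375,310). I'm handing it in.

```bash
python3 -c "
from station import ticket;print(ticket.hand_in())"
```

```text
the job is handed in; nothing more can be done
None
```

I handed the job in at about 15 s: the cartridge is fully home and released in the slot, and the lid broke free without springing and is held level about 24 mm above the rim; the hand-in call returned no verdict.

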